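# Refit a tap lever on its spindle and shut the tap

## Task

One of the wash basin's two taps, left part open, has lost its lever handle, which stands on the counter beside the basin. Fit the lever onto the bare square spindle, pressing lightly and turning until it drops fully home, and only then shut the tap with it, clockwise to the stop: chosen rightly among the four ways it fits, it then points straight out over the bowl like its neighbour. Let go, and leave the other tap and the things on the counter as they are.

Things in the scene. Friction and masses are not known exactly. Their poses are not given: they have to be found in the camera images.
- lever_hub (a point): The loose tap lever (steel, 0.22 kg, 54 mm high), standing on its skirt: point on its turning axis, half-way up (27 mm above the underside). z up, x along the blade. Grip the solid neck from above, on its two flats that face +y and -y: 28 mm apart, 34 mm long, 22 to 54 mm above the underside. Below is the round skirt, 44 mm across, 22 mm high; keep fingertips above its shoulder.
- lever_socket (a point): Mouth of the lever's square socket, on its axis, 20 mm above its underside, in the ceiling of the hollow skirt (35 mm bore, 20 mm deep). The socket opens downward, is 13 mm square and 16 mm deep; its sides are parallel to the lever's x and y. Axes as lever_hub.
- lever_end (a point): Point 85 mm out from the lever's axis below its blade, at the height of lever_hub. Axes as lever_hub. The light blade runs from the neck to 98 mm from the axis, 44 to 53 mm above the underside, 20 to 26 mm wide; the balance point is within 12 mm of the axis.
- valve_seat (a point): The tap without a lever: centre of the flat top of its fixed brass bonnet, 32 mm across, 28 mm above the ledge, top edge bevelled. z up; x straight out over the bowl, where a shut lever points. The lever is fully home when lever_socket is on this point, its skirt round the bonnet with 1.5 mm play all round, which centres it. With the square out of line it rests 12 mm too high on the spindle.
- spindle_top (a point): Top of the brass square spindle, on the axis, 12 mm above valve_seat; 12 mm square, its top 1.5 mm stepped in to 10.6 mm. It turns with the spindle; z up, x agrees with valve_seat's x when shut. The lever drops on in four positions a quarter turn apart; only with its blade along this x will it point straight out when shut. Play of the square in the socket: about 7 degrees either way.
- spindle (a joint): How far the bare tap is open (rad): 0 shut, 1.57 fully open, a firm stop at each. Seen from above it turns clockwise to shut, so a rightly fitted lever stands at this angle anticlockwise from straight out. It starts between 0.65 and 1.3, stays where it is left and takes 0.08 N m to turn. The play of the square lets the lever go some 7 degrees past straight out at the stop.
- basin: White ceramic wash basin, fixed, 380 mm (x) by 420 mm (y), 85 mm high; origin under its centre, x from the tap ledge to the front. The flat ledge is the 120 mm on the -x side. The taps stand on it at x = -135 mm, y = +-130 mm; the bare one may be either. The spout between them at x = -145 mm is 26 mm thick (flange 52 mm), rises 118 mm above the ledge and runs to +x.
- other_lever (a point): The other tap's lever, the same part, in place, on its axis 27 mm above its underside; x points along its blade: straight out, shut.
- other_tap (a joint): How far the other tap is open (rad), 0 shut; to be left alone.
- denture_case: Blue closed denture case with clip, 87 x 77 x 41 mm, loose; origin under its centre. Leave alone.
- vial: Closed amber vial with white cap, 42 mm across, 85 mm high, loose; origin under its centre. Leave alone.
- tumbler: Glass tumbler, 72 mm across, 100 mm high, loose; origin under its centre. Leave alone.
- brush_holder: White ceramic toothbrush holder with two brushes, 80 mm across, 100 mm high and 215 mm with the brushes, loose; origin under its centre. Leave alone.
Not all that is in view belongs to the job. Leave any green or red look-alike of the part that bears lever_hub alone.

How it is judged:
On the way:
1. the lever has dropped fully home on the square spindle, the tap still open (distance between lever_socket and valve_seat below 0.004 m and angle between lever_hub's own z axis and vertical below 0.1 rad and value of joint spindle above 0.25 rad), for 0.1 s.
At the end, for the whole second after the job is handed in: The lever sits fully home on the spindle (within 2.5 mm of its seat in height, 3 mm sideways, upright within 4.5 degrees), the tap is shut (spindle within 0.15 rad of its stop), the blade points straight out over the bowl within about 17 degrees, and everything is at rest (horizontal distance between lever_socket and valve_seat below 0.003 m and z of lever_socket in the frame of valve_seat below 0.0025 m and angle between lever_hub's own z axis and vertical below 0.08 rad and value of joint spindle below 0.15 rad and x of lever_end in the frame of valve_seat above 0.06 m and y of lever_end in the frame of valve_seat between -0.025 and 0.025 m and velocity of joint spindle below 0.05 rad/s); the robot touches nothing.
It fails at once if the other tap is turned on (more than 0.2 rad) (value of joint other_tap above 0.2 rad).
It fails at once if the denture case is shoved more than 30 mm (distance of denture_case from where it was at the start of the episode above 0.03 m).
It fails at once if the vial is shoved more than 30 mm or tipped (distance of vial from where it was at the start of the episode above 0.03 m or angle between vial's own z axis and vertical above 0.5 rad).
It fails at once if the tumbler is shoved more than 30 mm or tipped (distance of tumbler from where it was at the start of the episode above 0.03 m or angle between tumbler's own z axis and vertical above 0.5 rad).
It fails at once if the toothbrush holder is shoved more than 30 mm or tipped (distance of brush_holder from where it was at the start of the episode above 0.03 m or angle between brush_holder's own z axis and vertical above 0.5 rad).
It also fails if it takes over 67 s, if anything falls off the work surface, if the arm or the gripper's body presses on something with over 40 N, if the wrist force passes 120 N, or if a joint passes its speed limit or range.

## Robot

A 6-joint arm with a two-finger parallel gripper is mounted at the origin on the work surface. World frame = base frame: x ahead of the robot, y to its left, z up, the work surface at z = 0. Lengths are in m, angles in rad, forces in N, time in s.
With the tool pointing down it reaches from about 0.375 to 0.9 m from the base axis. Payload 3.1 kg.
Tool frame: the origin (TCP) lies midway between the tips of the shut fingers; the grasp point (between the pads) lies 19 mm behind it (manip.hold_point_z is the distance from the TCP to the grasp point, in m); x points along the fingers, y is the direction in which the jaws open and shut, and the axes are right-handed (so a half turn about x gives the same grasp; the last joint's range is limited). The gripper opens to 85 mm and grips with 20 to 120 N. Pads are 22 mm wide; open, the fingers measure 114 mm over their backs; the gripper's body (76 mm by 85 mm) begins 54 mm behind the grasp point. The pads swing forward as they close: fully open they stand 13 mm farther back than shut.
Start: joints at [-1.323, 0.527, 1.433, -0, 1.181, -0.178], TCP at [0.258, -0.569, 0.231] pointing down, gripper open.
Joint ranges: [-3.08, 3.08], [-0.75, 2.2], [0.22, 2.44], [-1.43, 4.57], [0, 2.65], [-2.85, 2.85]. Speed limits (rad/s): [2.79, 2.79, 3.14, 3.14, 3.14, 3.14].

## Interface

Orientations are given as a unit quaternion [x, y, z, w].
In Python, from station import manip, snapshot gives the robot as it stands.
- The arm moves only by the tool play_rows, never from a script. Its argument "series" is a list of rows, each a list of 4 numbers: the shift along the tool's x, y, z in m, then the turn about the tool's x in degrees. In form: [[tx, ty, tz, spin], ...]. A call has 1 to 20 rows; each row is the pose to reach, as a shift and turn from the pose measured when the call began, along the tool's axes at that moment; what a row does not reach only later rows make up. A row lasts 1/10 s, in which the tool goes at most 50 mm and 8.59 degrees, less where a joint would pass 70% of its speed; a pose out of reach is approached as far as the arm can. A call with a gripper value outside its range is refused whole. "claw" is the opening in per cent of the stroke, from 0 (shut) to 100 (fully open), set as the call begins (left out, the last holds). The fingers move at their own pace and stop on an object; "force" is the grip in N (left out, the last holds). Time passes only in rows, so rows that repeat a pose let the fingers close. It gives the time, the measured TCP pose, the force and the opening at its end, in the units of the state.
- manip.sense(): the state, without advancing time (a new reading comes with each control period).
- snapshot(name): name is "scene" or "top" or "wrist"; returns a dict with "image" (384x512x3 uint8, blue, green, red), "depth" (384x512 float32, m along the optical axis (not along the pixel's ray), 0 where there is no reading), "fov_y" (degrees; the focal length in pixels is half the picture's height over the tangent of half this angle, whatever the lens; pixels are square), "cx", "cy" (the principal point, pixels), "R" (3x3) and "t" (3): a world point X has camera coordinates R X + t. Camera axes: x right, y down, z forward; pixel columns grow to the right and rows downward; lengths in m; the calibration is good to about 2 mm. A picture is of the moment at which its call begins.
- manip.sign_off(): hands the job in, once; it reports no verdict.
The state is a dict: "t": time; "q": joint angles; "qd": joint speeds; "tau": joint torques, N m; "tcp_pos": TCP position; "tool_rot": TCP orientation; "force": force on the tool from outside, world axes, zero at the start; "ft_torque": the same for the moment, N m; "finger_gap": opening from 0.0 (shut) to 1.0 (fully open).
Only numpy, scipy, OpenCV 4.12 (cv2) and the standard library are available. Lean on these libraries where they do the work, as an engineer would, in place of code of your own. Each camera call takes 0.05 s, during which the arm holds its last target.

## Working session

There is one attempt and no reset: what is moved stays moved. The work goes in short steps, Python scripts to look and compute and a tool call to move; the robot and the scene stay as the last step left them, time stands still between calls to the robot, and variables do not carry over. Pictures are saved under pics/ and viewed, and the job is handed in when it is done.

Besides the shell and the picture viewer there is one more tool, called after "Emit:" as name([rows], argument=value, ...), one row to a line, values as JSON. play_rows: Moves the arm, as the interface text tells. Its arguments: {"type":"object","properties":{"series":{"type":"array","items":{"type":"array","items":{"type":"number"}}},"claw":{"type":"number"},"force":{"type":"number"}},"required":["series"]}

```bash
ls; mkdir -p pics; cat > h.py <<'E'
import numpy as np, cv2
from station import manip, snapshot
def snap(name,fn=None):
    s=snapshot(name)
    if fn: cv2.imwrite('pics/'+fn,s['image'])
    np.savez('/tmp/'+name+'.npz',**{k:v for k,v in s.items()})
    return s
def load(name):
    return dict(np.load('/tmp/'+name+'.npz'))
def f(s): return s['image'].shape[0]/2/np.tan(np.radians(float(s['fov_y']))/2)
def ray(s,u,v):
    d=np.array([(u-s['cx'])/f(s),(v-s['cy'])/f(s),1.0]); R=np.array(s['R']);t=np.array(s['t'])
    return -R.T@t, R.T@d
def onplane(s,u,v,z):
    o,d=ray(s,u,v); return o+d*(z-o[2])/d[2]
def bydepth(s,u,v):
    o,d=ray(s,u,v); return o+d*s['depth'][int(round(v)),int(round(u))]
def proj(s,X):
    c=np.array(s['R'])@np.array(X)+np.array(s['t']); return np.array([s['cx']+f(s)*c[0]/c[2], s['cy']+f(s)*c[1]/c[2]])
E
python3 - <<'E'
from h import *
print(manip.sense()); print(manip.hold_point_z)
for n in ['scene','top','wrist']:
    s=snap(n,n+'0.png'); print(n,s['fov_y'],s['cx'],s['cy'],s['R'],s['t'])
E
```

```text
pics
{'t': 0.0, 'q': array([-1.32350970e+00,  5.28447144e-01,  1.43390662e+00, -2.62667020e-05,
        1.18137763e+00, -1.78516277e-01]), 'qd': array([ 0.0001253 ,  0.00055191,  0.00026691,  0.00114233,  0.00024561,
       -0.00048257]), 'tau': array([-1.11623463e-03, -4.42354989e+01, -1.78022718e+01, -2.21495666e-04,
        8.34506907e-03, -1.06502438e-05]), 'tcp_pos': array([ 0.25799127, -0.56848524,  0.23034392]), 'tool_rot': array([-0.69110598, -0.15016814,  0.69117513, -0.1486573 ]), 'force': array([-0.06084219, -1.39002749,  0.61450742]), 'ft_torque': array([ 0.0120648 ,  0.02300397, -0.04481881]), 'finger_gap': 0.9993381519941201}
0.0187
scene 57.092116417919236 254.11622310862458 188.211782530162 [[ 0.06689593  0.99772177 -0.00872922]
 [ 0.70349852 -0.05336909 -0.70869004]
 [-0.70754135  0.04126748 -0.70546597]] [-0.09990612 -0.31120495  1.61529288]
top 45.57484396441222 253.56284877425207 190.97677171626924 [[ 1.95574710e-02 -9.99802803e-01  3.44401746e-03]
 [-9.85420449e-01 -1.98581970e-02 -1.68973936e-01]
 [ 1.69009007e-01 -8.91023696e-05 -9.85614503e-01]] [0.0411384  0.55391365 1.4927266 ]
wrist 67.28939731012244 255.21767317569743 188.88454705232445 [[ 0.41278029 -0.91082915 -0.00164183]
 [-0.8638399  -0.39205539  0.31634347]
 [-0.28877855 -0.12916207 -0.9486433 ]] [-0.62393875 -0.04157132  0.38089655]
```

View pics/scene0.png

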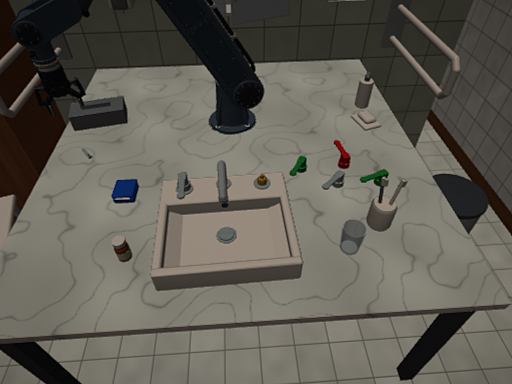

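View pics/top0.png

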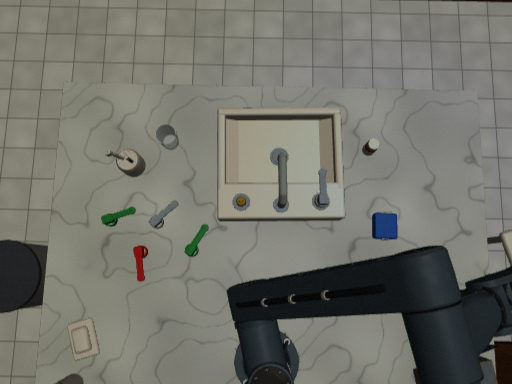

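View pics/wrist0.png

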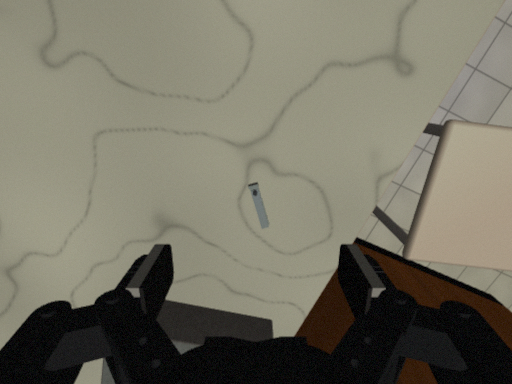

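Candidates (top view): the grey loose lever (163,213); the green look-alikes (118,216) and (197,240); the red look-alike (140,262); the fitted grey lever (322,188). By the description it is the grey loose one at (163,213). I'll check it in a close crop.

```bash
python3 - <<'E'
from h import *
s=load('top'); im=s['image']
a=cv2.resize(im[190:250,130:210],None,fx=5,fy=5,interpolation=cv2.INTER_CUBIC)
b=cv2.resize(im[185:225,215:275],None,fx=6,fy=6,interpolation=cv2.INTER_CUBIC)
c=load('scene')['image']
d=cv2.resize(c[160:200,300:360],None,fx=6,fy=6,interpolation=cv2.INTER_CUBIC)
e=cv2.resize(c[165:195,240:285],None,fx=8,fy=8,interpolation=cv2.INTER_CUBIC)
W=np.zeros((560,760,3),np.uint8); W[:300,:400]=a; W[:240,400:760]=b; W[310:550,:360]=d; W[310:550,370:730]=e
cv2.imwrite('pics/crop0.png',W)
print('bare tap', onplane(s,241,201,0.085+0.04), bydepth(s,241,201), bydepth(s,156,220), bydepth(s,174,205))
sc=load('scene')
print(bydepth(sc,262,180),bydepth(sc,339,178),bydepth(sc,327,186))
for p in [(218,219),(344,218),(342,109),(219,109)]: print(onplane(s,*p,0.085))
E
```

```text
bare tap [0.50644654 0.0914898  0.125     ] [0.50625932 0.09145544 0.12626132] [0.44776903 0.37377419 0.05313608] [0.49898962 0.31637621 0.0542615 ]
[0.5233987  0.09221054 0.11189947] [0.46838714 0.37398264 0.04929246] [0.50866711 0.32140108 0.05250092]
[0.45177184 0.16587381 0.085     ]
[ 0.4632085  -0.24385595  0.085     ]
[ 0.83455234 -0.24222909  0.085     ]
[0.82587624 0.1747237  0.085     ]
```

View pics/crop0.png

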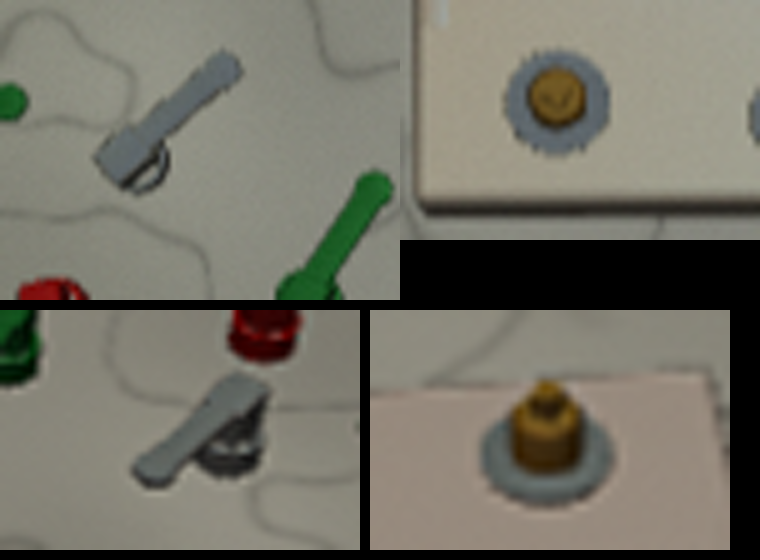

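The crop confirms it: the grey lever has its hub at about (155,221) and its blade toward (176,203). The bare brass spindle is at (241,201). Next I'll work out the geometry for a close look.

```bash
cat >> h.py <<'E'
from scipy.spatial.transform import Rotation as Ro
def tool():
    m=manip.sense(); return m,np.array(m['tcp_pos']),Ro.from_quat(m['tool_rot']).as_matrix()
def go(pos,yaw=None):
    """shift in tool axes to world pos of TCP; yaw = wanted azimuth (deg) of tool y"""
    m,p,R=tool(); sh=R.T@(np.array(pos)-p)
    az=np.degrees(np.arctan2(R[1,1],R[0,1]))
    sp=None if yaw is None else -((yaw-az+180)%360-180)
    return sh,az,sp
E
python3 - <<'E'
from h import *
m,p,R=tool(); print(R)
s=load('wrist'); C=-s['R'].T@s['t']; print('cam in tool',R.T@(C-p)); print('cam axes in tool',(s['R']@R))
for pos,yaw in [((0.258,-0.569,0.36),None),((0.42,0.05,0.40),-90),((0.42,0.05,0.40),90)]: print(go(pos,yaw))
E
```

```text
[[-4.15582358e-04  4.13013040e-01 -9.10725017e-01]
 [ 1.66685706e-03 -9.10723544e-01 -4.13013133e-01]
 [-9.99998524e-01 -1.68968939e-03 -3.09953063e-04]]
cam in tool [-1.42895981e-01 -1.02755940e-04 -8.07812137e-02]
cam axes in tool [[-4.79339933e-05  9.99999966e-01  2.55569942e-04]
 [-3.16637511e-01 -2.57597704e-04  9.48546583e-01]
 [ 9.48546617e-01 -3.54554048e-05  3.16637513e-01]]
(array([-1.29460032e-01,  1.06492573e-04,  1.58964410e-04]), np.float64(-65.60571255244523), None)
(array([-0.16849551, -0.49679086, -0.40304602]), np.float64(-65.60571255244523), np.float64(24.394287447554774))
(array([-0.16849551, -0.49679086, -0.40304602]), np.float64(-65.60571255244523), np.float64(-155.6057125524452))
```

```bash
python3 - <<'E'
from h import *
for pos,yaw in [((0.40,-0.35,0.33),20),((0.515,0.09,0.25),90)]: print(go(pos,yaw))
E
```

```text
(array([-0.09915405, -0.14064342, -0.21960457]), np.float64(-65.60571255244523), np.float64(-85.6057125524452))
(array([-0.01846854, -0.49373011, -0.50603892]), np.float64(-65.60571255244523), np.float64(-155.6057125524452))
```

Emit:
play_rows([
  [-0.05, 0, 0, -8],
  [-0.1, -0.01, -0.02, -16],
  [-0.1, -0.04, -0.06, -24],
  [-0.1, -0.07, -0.1, -32],
  [-0.1, -0.1, -0.14, -40],
  [-0.1, -0.13, -0.18, -48],
  [-0.1, -0.16, -0.22, -56],
  [-0.1, -0.19, -0.25, -64],
  [-0.1, -0.22, -0.28, -72],
  [-0.1, -0.25, -0.31, -80],
  [-0.1, -0.28, -0.34, -88],
  [-0.1, -0.31, -0.37, -96],
  [-0.1, -0.34, -0.4, -104],
  [-0.1, -0.37, -0.43, -112],
  [-0.1, -0.4, -0.46, -120],
  [-0.1, -0.43, -0.48, -128],
  [-0.09, -0.46, -0.5, -136],
  [-0.07, -0.48, -0.506, -144],
  [-0.04, -0.494, -0.506, -152],
  [-0.02, -0.494, -0.506, -155.6],
])

```text
t: 2.15
tcp_pos: [0.5127, 0.0923, 0.2497]
tool_rot: [-0.002, 0.708, 0.003, 0.706]
force: [-0.2, -0.8, 0.6]
finger_gap: 1.0
```

```bash
python3 - <<'E'
from h import *
s=snap('wrist','wrist1.png'); m,p,R=tool(); print(p,m['q'],m['t'],m['force'])
print(proj(s,(0.507,0.0915,0.125)))
E
```

```text
[0.5112971  0.09141955 0.24685445] [-0.03940178  0.36958455  1.6706492   0.00184076  1.11084057 -1.61728866] 2.2 [-0.22557057 -0.28510705 -1.613423  ]
[254.49700706 176.48821347]
```

View pics/wrist1.png

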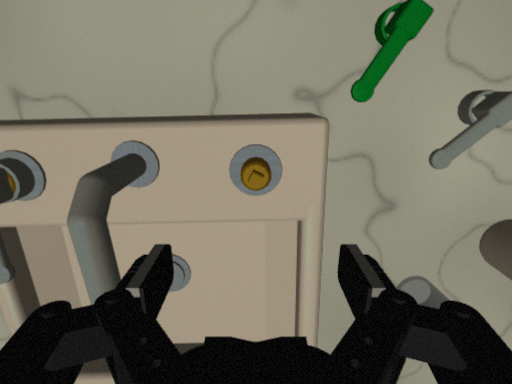

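The wrist view shows the bare spindle at about (256,175), with the grey lever at upper right, hub about (485,108) and blade end about (438,158). I'll zoom on the spindle and go down a bit for resolution.

```bash
python3 - <<'E'
from h import *
s=load('wrist'); im=s['image']
cv2.imwrite('pics/crop1.png',cv2.resize(im[140:205,220:295],None,fx=8,fy=8,interpolation=cv2.INTER_CUBIC))
cv2.imwrite('pics/crop1b.png',cv2.resize(im[80:180,412:512],None,fx=6,fy=6,interpolation=cv2.INTER_CUBIC))
cv2.imwrite('pics/crop1c.png',cv2.resize(im[80:384,0:340],None,fx=2,fy=2))
E
```

```text
(no output)
```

View pics/crop1.png

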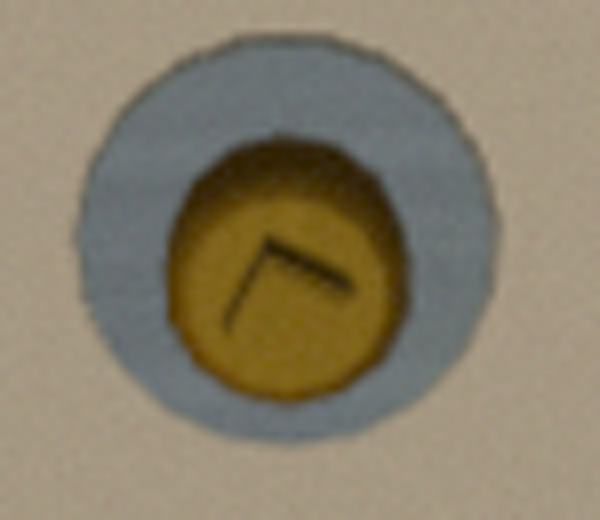

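View pics/crop1b.png

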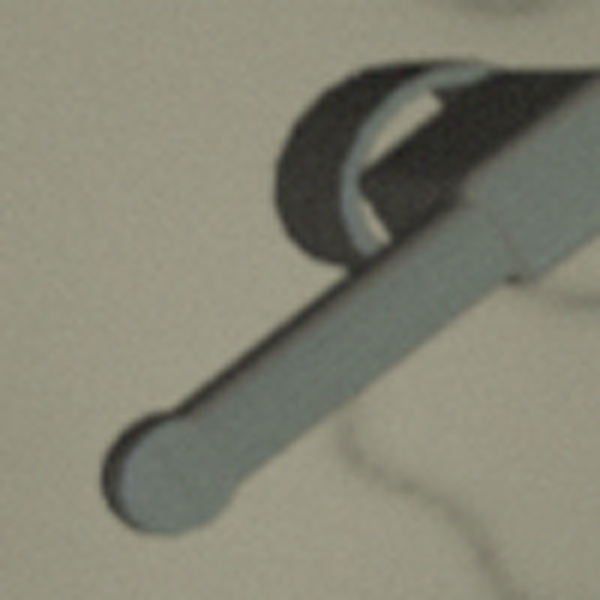

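```bash
python3 - <<'E'
from h import *
s=load('wrist'); im=s['image'].astype(float)
g=im.mean(2); hsv=cv2.cvtColor(s['image'],cv2.COLOR_BGR2HSV)
# upsampled spindle darkness
x0,y0=220,140
def line(p,q,z,r=1.6):
    p=np.array(p)/8+[x0,y0]; q=np.array(q)/8+[x0,y0]
    d=(q-p)/np.linalg.norm(q-p); n=np.array([-d[1],d[0]]); L=np.linalg.norm(q-p)
    pts=[]
    for t in np.arange(0.15,0.9,0.05)*L:
        o=np.arange(-2.5,2.51,0.1); c=p+d*t+n*o[:,None]
        v=cv2.remap(g.astype(np.float32),c[:,0].astype(np.float32)[None],c[:,1].astype(np.float32)[None],cv2.INTER_LINEAR)[0]
        w=np.clip(np.median(v)-v-3,0,None)
        if w.sum()>0: pts.append(p+d*t+n*(w@o/w.sum()))
    W=np.array([onplane(s,*a,z) for a in pts])[:,:2]
    u=np.linalg.svd(W-W.mean(0))[2][0]
    return np.degrees(np.arctan2(u[1],u[0])),len(pts)
print(line((272,245),(350,288),0.12), line((268,247),(228,328),0.12))
# flange mask: bare flange ellipse
import itertools
for nm,(u,v) in dict(bare=(256,170),spout=(135,164)).items():
    print(nm,onplane(s,u,v,0.087),bydepth(s,u,v))
# ledge edge lines by Canny/colour: front edge
gg=cv2.GaussianBlur(s['image'],(3,3),0)[:,:,0].astype(float)
# back edge column scan
pts=[]
for u in range(20,315,5):
    col=gg[95:135,u]; d=np.diff(col); k=np.argmax(d); pts.append((u,95+k+.5,d[k]))
P=np.array([onplane(s,a,b,0.085)[:2] for a,b,_ in pts])
k=np.polyfit(P[:,1],P[:,0],1); r=P[:,0]-np.polyval(k,P[:,1]); ok=abs(r)<.003; k=np.polyfit(P[ok,1],P[ok,0],1)
print('back edge: x=',k,'yaw',-np.degrees(np.arctan(k[0])),ok.sum(),len(ok))
pts=[]
for v in range(130,215,5):
    row=gg[v,310:345]; d=np.diff(row); kk=np.argmin(d) ; pts.append((310+kk+.5,v))
print(pts[:4],pts[-4:])
P=np.array([onplane(s,a,b,0.085)[:2] for a,b in pts]); k=np.polyfit(P[:,0],P[:,1],1);r=P[:,1]-np.polyval(k,P[:,0]); ok=abs(r)<.003; k=np.polyfit(P[ok,0],P[ok,1],1)
print('side: y=',k,'yaw',np.degrees(np.arctan(k[0])),ok.sum())
# brass circle
m=cv2.inRange(hsv,(12,120,40),(30,255,255)); m[:140]=0;m[205:]=0;m[:,:220]=0;m[:,295:]=0
c=max(cv2.findContours(m,0,1)[0],key=cv2.contourArea); print(cv2.fitEllipse(c))
E
```

```text
(np.float64(62.85080230947078), 15) (np.float64(-28.049939121254546), 15)
bare [0.51025084 0.09312016 0.087     ] [0.50344797 0.092967   0.11365663]
spout [ 0.50433994 -0.03814619  0.087     ] [ 0.49750023 -0.02587359  0.11599584]
back edge: x= [-0.02971069  0.45884762] yaw 1.7017967948170054 59 59
[(np.float64(325.5), 130), (np.float64(323.5), 135), (np.float64(325.5), 140), (np.float64(324.5), 145)] [(np.float64(322.5), 195), (np.float64(321.5), 200), (np.float64(321.5), 205), (np.float64(320.5), 210)]
side: y= [0.03074807 0.15102724] yaw 1.7611795390412577 17
((255.3013458251953, 173.5855712890625), (29.26380729675293, 31.629915237426758), 179.97352600097656)
```

View pics/crop1c.png

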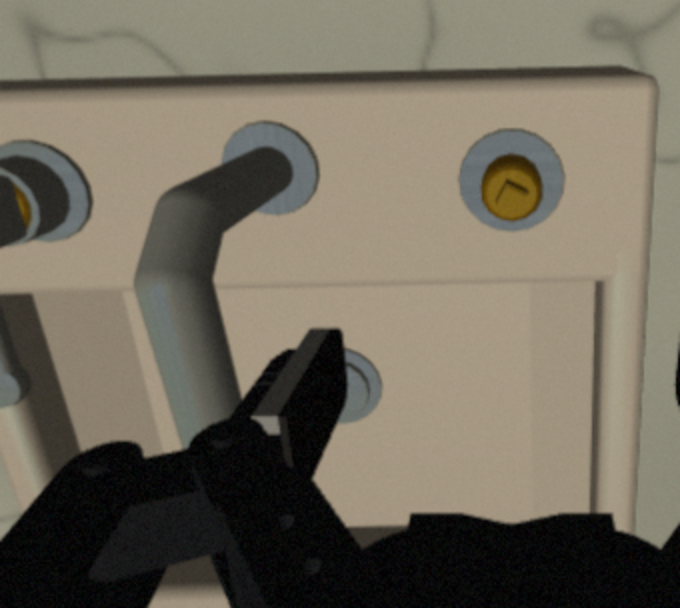

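```bash
python3 - <<'E'
from h import *
s=load('wrist')
us,vs=np.meshgrid(np.arange(225,290),np.arange(140,205))
P=np.array([bydepth(s,u,v) for u,v in zip(us.ravel(),vs.ravel())])
z=P[:,2]
h,b=np.histogram(z,bins=np.arange(0.08,0.13,0.002)); print(dict(zip(b.round(3),h)))
for lo,hi in [(0.109,0.1165),(0.119,0.1275)]:
    k=(z>lo)&(z<hi); Q=P[k]; c,r=cv2.minEnclosingCircle(Q[:,:2].astype(np.float32)*1000); print(lo,Q.mean(0),np.median(z[k]),c,r)
# flange outline by colour: grey-blue vs cream
im=s['image']; hsv=cv2.cvtColor(im,cv2.COLOR_BGR2HSV)
m=((im[:,:,0].astype(int)>=im[:,:,2].astype(int)-5)|(hsv[:,:,1]>120)).astype(np.uint8)*255
m[:140]=0;m[205:]=0;m[:,:222]=0;m[:,295:]=0
c=max(cv2.findContours(m,0,1)[0],key=cv2.contourArea)
for zz in (0.085,0.087,0.089):
    Q=np.array([onplane(s,*p[0],zz)[:2] for p in c]); cc,r=cv2.minEnclosingCircle((Q*1000).astype(np.float32)); e=cv2.fitEllipse((Q*1e5).astype(np.int32)); print(zz,cc,r,e)
hs=hsv
mb=(hsv[:,:,1]>120).astype(np.uint8)*255; mb[:140]=0;mb[205:]=0;mb[:,:222]=0;mb[:,295:]=0
c=max(cv2.findContours(mb,0,1)[0],key=cv2.contourArea)
low=[p[0] for p in c if p[0][1]>176]
print('lower arc n',len(low))
Q=np.array([onplane(s,*p,0.113)[:2] for p in low])*1000
A=np.c_[2*Q,np.ones(len(Q))]; sol=np.linalg.lstsq(A,(Q**2).sum(1),rcond=None)[0]; print('arc circle',sol[:2],np.sqrt(sol[2]+sol[:2]@sol[:2]))
# corner of spindle top-base? corner (crop 270,243)
print('corner', onplane(s,220+270/8,140+243/8,0.125))
s=load('top'); im=s['image']; 
m=cv2.inRange(cv2.cvtColor(im,cv2.COLOR_BGR2HSV),(12,100,40),(30,255,255)); m[:190]=0;m[215:]=0;m[:,:228]=0;m[:,256:]=0
M=cv2.moments(m,True); u,v=M['m10']/M['m00'],M['m01']/M['m00']; print('top',u,v,onplane(s,u,v,0.113))
E
```

```text
{np.float64(0.08): np.int64(0), np.float64(0.082): np.int64(101), np.float64(0.084): np.int64(1730), np.float64(0.086): np.int64(264), np.float64(0.088): np.int64(553), np.float64(0.09): np.int64(733), np.float64(0.092): np.int64(12), np.float64(0.094): np.int64(13), np.float64(0.096): np.int64(7), np.float64(0.098): np.int64(15), np.float64(0.1): np.int64(10), np.float64(0.102): np.int64(11), np.float64(0.104): np.int64(15), np.float64(0.106): np.int64(11), np.float64(0.108): np.int64(74), np.float64(0.11): np.int64(135), np.float64(0.112): np.int64(297), np.float64(0.114): np.int64(44), np.float64(0.116): np.int64(10), np.float64(0.118): np.int64(5), np.float64(0.12): np.int64(14), np.float64(0.122): np.int64(26), np.float64(0.124): np.int64(115), np.float64(0.126): np.int64(8)}
0.109 [0.50800414 0.09275393 0.11232258] 0.11259387206947788 (509.7622985839844, 92.8041000366211) 15.75728702545166
0.119 [0.50917896 0.09279691 0.12441756] 0.12467765149515564 (509.7576904296875, 92.95287322998047) 8.142167091369629
0.085 (511.15472412109375, 92.17219543457031) 28.413820266723633 ((51116.12890625, 9216.4423828125), (5542.6396484375, 5576.6611328125), 81.03369903564453)
0.087 (510.6417236328125, 92.16690063476562) 28.229290008544922 ((51064.7890625, 9215.935546875), (5506.5771484375, 5540.5537109375), 81.2216567993164)
0.089 (510.1287841796875, 92.16165924072266) 28.044780731201172 ((51013.546875, 9215.423828125), (5470.75, 5504.3759765625), 81.020751953125)
lower arc n 38
arc circle [509.08226659  92.3454165 ] 14.667909301022325
corner [0.50093565 0.09075122 0.125     ]
top 240.87142857142857 200.84285714285716 [0.50872924 0.09224177 0.113     ]
```

```bash
python3 - <<'E'
from h import *
print(go((0.45,0.372,0.21),42))
s=load('top')
for n,(u,v),z in [('holder',(130,162),0.1),('brushtip',(110,154),.2),('tumbler',(168,137),.05),('green',(197,240),.05),('green2',(110,218),.05),('red',(141,252),.05)]: print(n,onplane(s,u,v,z))
E
```

```text
(array([ 0.03799669,  0.28088114, -0.05918625]), np.float64(90.35843242393922), np.float64(48.358432423939234))
holder [0.63227048 0.45974503 0.1       ]
brushtip [0.63299514 0.49487196 0.2       ]
tumbler [0.73436724 0.34920628 0.05      ]
green [0.3845937  0.23556375 0.05      ]
green2 [0.45171387 0.52763171 0.05      ]
red [0.3417136 0.4177995 0.05     ]
```

Emit:
play_rows([
  [0, 0.03, 0, 6],
  [0, 0.07, -0.01, 14],
  [0, 0.115, -0.02, 22],
  [0, 0.16, -0.03, 30],
  [0.005, 0.2, -0.04, 38],
  [0.015, 0.24, -0.05, 46],
  [0.03, 0.27, -0.06, 48.4],
  [0.038, 0.281, -0.06, 48.4],
  [0.038, 0.281, -0.06, 48.4],
  [0.038, 0.281, -0.06, 48.4],
])

```text
t: 3.2
tcp_pos: [0.4499, 0.3713, 0.2102]
tool_rot: [0.287, 0.649, -0.289, 0.643]
force: [0.4, -0.1, 0.2]
finger_gap: 1.0
```

```bash
python3 - <<'E'
from h import *
s=snap('wrist','wrist2.png'); m,p,R=tool(); print(p,m['q'],m['t'],m['force'])
print(go(p))
E
```

```text
[0.45016947 0.37102874 0.21056923] [ 0.49497441  0.49816397  1.55736674  0.00631495  1.0927432  -0.2390754 ] 3.25 [ 0.00646806  0.02076985 -0.1505377 ]
(array([0., 0., 0.]), np.float64(41.89146681712755), None)
```

View pics/wrist2.png

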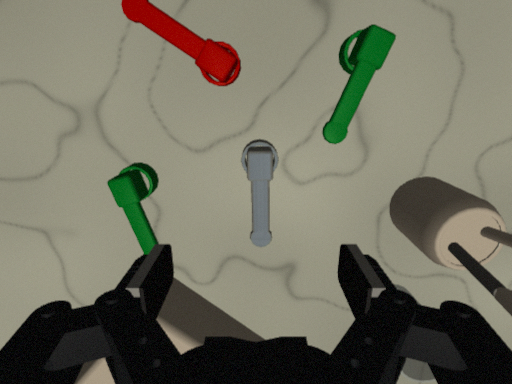

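The wrist view shows the grey lever upright with its neck at about (260,163) and its blade running straight down the picture to (261,238). Next I'll measure its axis and azimuth.

```bash
python3 - <<'E'
from h import *
s=load('wrist'); im=s['image']
cv2.imwrite('pics/crop2.png',cv2.resize(im[130:255,210:310],None,fx=5,fy=5,interpolation=cv2.INTER_CUBIC)[:600])
us,vs=np.meshgrid(np.arange(225,300),np.arange(135,250)); us=us.ravel();vs=vs.ravel()
P=np.array([bydepth(s,u,v) for u,v in zip(us,vs)]); z=P[:,2]
k=z>0.046; Q=P[k]; print(k.sum(),np.median(Q[:,2]),Q[:,2].max())
# blade width centre-lines by row
g=k.reshape(115,75)
rows=[]
for i in range(115):
    j=np.where(g[i])[0]
    if len(j): rows.append((135+i,225+j.min(),225+j.max(),len(j)))
for r in rows[::6]: print(r)
# central line using blade rows 185..230
def ctr(r,z): a=onplane(s,r[1],r[0],z);b=onplane(s,r[2],r[0],z); return (a+b)/2, np.linalg.norm(a-b)
B=np.array([ctr(r,0.053)[0][:2] for r in rows if 188<=r[0]<=228]); u=np.linalg.svd(B-B.mean(0))[2][0]; u=u if u[0]>0 else -u
print('az',np.degrees(np.arctan2(u[1],u[0])),B.mean(0))
N=[r for r in rows if r[3]>25]; print(N[0],N[-1], onplane(s,(N[0][1]+N[0][2])/2,N[0][0],.054),onplane(s,(N[-1][1]+N[-1][2])/2,N[-1][0],.054))
e=rows[-1]; print('end',onplane(s,(e[1]+e[2])/2,e[0],.053))
E
```

```text
2036 0.05330730719947563 0.35380414278231576
(142, np.int64(260), np.int64(260), 1)
(151, np.int64(248), np.int64(271), 24)
(157, np.int64(247), np.int64(272), 26)
(163, np.int64(247), np.int64(272), 26)
(169, np.int64(247), np.int64(272), 26)
(175, np.int64(248), np.int64(273), 26)
(181, np.int64(227), np.int64(269), 20)
(187, np.int64(252), np.int64(269), 18)
(193, np.int64(252), np.int64(269), 18)
(199, np.int64(252), np.int64(269), 18)
(205, np.int64(252), np.int64(269), 18)
(211, np.int64(249), np.int64(269), 19)
(217, np.int64(252), np.int64(269), 18)
(223, np.int64(252), np.int64(269), 18)
(229, np.int64(253), np.int64(269), 17)
(235, np.int64(250), np.int64(271), 22)
(241, np.int64(232), np.int64(270), 20)
(247, np.int64(291), np.int64(291), 1)
az -51.15832920864634 [0.47941419 0.343995  ]
(152, np.int64(247), np.int64(272), 26) (176, np.int64(238), np.int64(272), 26) [0.43621629 0.39079225 0.054     ] [0.4501341  0.36822227 0.054     ]
end [0.53015472 0.32038756 0.053     ]
```

View pics/crop2.png

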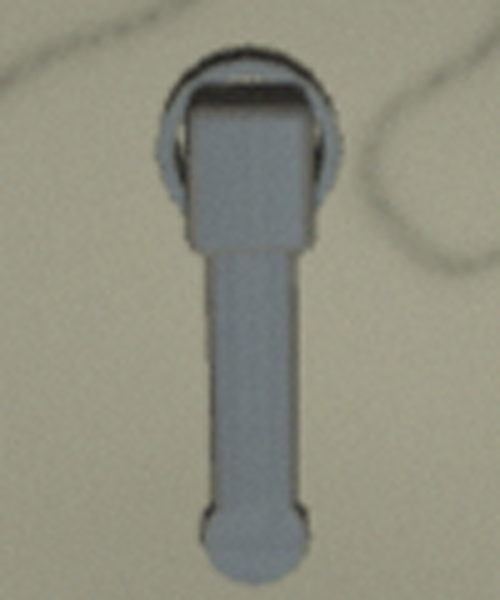

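```bash
python3 - <<'E'
from h import *
s=load('wrist'); im=s['image']
us,vs=np.meshgrid(np.arange(225,300),np.arange(135,250))
P=np.array([bydepth(s,u,v) for u,v in zip(us.ravel(),vs.ravel())]); z=P[:,2].reshape(us.shape)
g=((z>0.046)&(z<0.062)).astype(np.uint8); n,l,st,_=cv2.connectedComponentsWithStats(g); i=1+np.argmax(st[1:,4]); g=l==i
rows=[(135+a,)+tuple(225+np.where(g[a])[0][[0,-1]]) for a in range(g.shape[0]) if g[a].any()]
def ctr(r,z): a=onplane(s,r[1]-.5,r[0],z);b=onplane(s,r[2]+.5,r[0],z); return (a+b)/2, np.linalg.norm(a-b)
Cn=[r for r in rows if 155<=r[0]<=174]; Cb=[r for r in rows if 188<=r[0]<=228]
print(rows[0],rows[-1],np.median([(r[1]+r[2])/2 for r in Cn]),np.median([(r[1]+r[2])/2 for r in Cb]))
L=np.array([ctr(r,0.0535)[0][:2] for r in Cn+Cb]); 
vx,vy,x0,y0=cv2.fitLine((L*1000).astype(np.float32),cv2.DIST_HUBER,0,.01,.01).ravel()
if vx<0: vx,vy=-vx,-vy
print('az',np.degrees(np.arctan2(vy,vx)),x0,y0)
d=np.array([vx,vy]);o=np.array([x0,y0])
mid=[260]*0
for v in (151,180,241.5):
    q=onplane(s,260,v,0.054)[:2]*1000; t=(q-o)@d; print(v,t,o+t*d)
print('neck w',np.median([ctr(r,0.054)[1] for r in Cn]))
E
```

```text
(149, np.int64(250), np.int64(270)) (246, np.int64(259), np.int64(262)) 259.5 260.5
az -46.702984 463.5231 361.57733
151 -41.0348407850053 [435.38221203 391.44283646]
180 -9.41934115120924 [457.06350221 368.43280787]
241.5 64.86566833269653 [508.00670617 314.36754836]
neck w 0.02760930675608304
```

```bash
python3 - <<'E'
from h import *
print(go((0.446,0.380,0.028),43.3),go((0.446,0.380,0.09),43.3))
E
```

```text
(array([ 0.18261371,  0.00383143, -0.00818194]), np.float64(41.89146681712755), np.float64(-1.4085331828724463)) (array([ 0.12061606,  0.00351053, -0.00861672]), np.float64(41.89146681712755), np.float64(-1.4085331828724463))
```

Emit:
play_rows([
  [0.03, 0.004, -0.008, -1.4],
  [0.07, 0.004, -0.008, -1.4],
  [0.105, 0.004, -0.008, -1.4],
  [0.13, 0.004, -0.008, -1.4],
  [0.15, 0.004, -0.008, -1.4],
  [0.165, 0.004, -0.008, -1.4],
  [0.175, 0.004, -0.008, -1.4],
  [0.18, 0.004, -0.008, -1.4],
  [0.182, 0.004, -0.008, -1.4],
  [0.182, 0.004, -0.008, -1.4],
  [0.182, 0.004, -0.008, -1.4],
], claw=65)

```text
t: 4.35
tcp_pos: [0.4467, 0.3803, 0.0294]
tool_rot: [0.28, 0.652, -0.28, 0.647]
force: [-0.2, -0.5, -0.2]
finger_gap: 0.647
```

```bash
python3 - <<'E'
from h import *
s=snap('wrist','wrist3.png'); m,p,R=tool(); print(p,m['q'],m['t'],m['force'],m['finger_gap'],go((0.446,0.380,0.028),43.3))
E
```

```text
[0.44664719 0.38032631 0.02936526] [ 0.51205888  0.76741308  1.66363419  0.00873059  0.71569442 -0.25025409] 4.4 [-0.97070852 -0.35391635  0.79721549] 0.6536376672958308 (array([ 0.00136912, -0.00068988, -0.00019707]), np.float64(43.29968066809992), np.float64(-0.0003193319000729389))
```

View pics/wrist3.png

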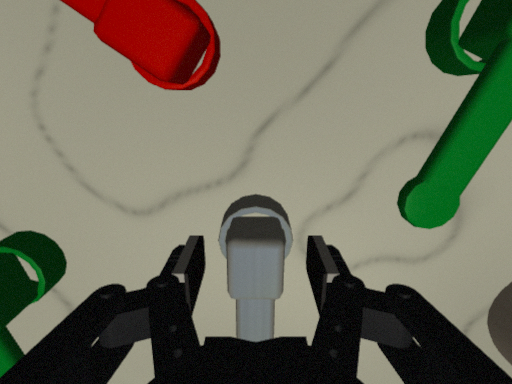

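The neck is centred between the jaws at about (256,255), with the fingertips at (195,240) and (315,240). Closing.

Emit:
play_rows([
  [0, 0, 0, 0],
  [0, 0, 0, 0],
  [0, 0, 0, 0],
  [0, 0, 0, 0],
  [0, 0, 0, 0],
  [0, 0, 0, 0],
  [0, 0, 0, 0],
  [0, 0, 0, 0],
], claw=0, force=50)

```text
t: 5.2
tcp_pos: [0.4469, 0.3806, 0.03]
tool_rot: [0.28, 0.652, -0.28, 0.647]
force: [-1.9, -0.5, 6.0]
finger_gap: 0.318
```

```bash
python3 - <<'E'
from h import *
s=snap('wrist','wrist4.png'); m,p,R=tool(); print(p,m['q'],m['t'],m['force'],m['ft_torque'],m['finger_gap'],go(p)[1])
E
```

```text
[0.4469372  0.3805516  0.03000445] [ 0.51211998  0.76640232  1.66329754  0.00882524  0.71603829 -0.25029855] 5.25 [-1.35554151 -0.69147271  6.13411977] [0.04205601 0.10596158 0.04471813] 0.31525166830443535 43.301701415779554
```

View pics/wrist4.png

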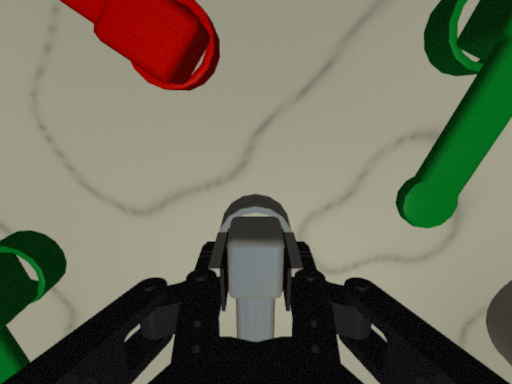

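```bash
python3 - <<'E'
from h import *
s=load('wrist'); m,p,R=tool()
for u,v,z in [(255,218,.054),(255,298,.054),(255,195,0.0),(255,208,.022),(255,197,.022)]:
    q=onplane(s,u,v,z); print((u,v,z),q,'tool',R.T@(q-p))
cv2.imwrite('pics/crop4.png',cv2.resize(s['image'][185:310,200:310],None,fx=5,fy=5,interpolation=cv2.INTER_CUBIC)[:600])
E
```

```text
(255, 218, 0.054) [0.4277422 0.4003418 0.054    ] tool [-0.0238115  -0.00045886 -0.02772523]
(255, 298, 0.054) [0.45734274 0.36890055 0.054     ] tool [-0.02409719 -0.00048066  0.0154565 ]
(255, 195, 0.0) [0.43290381 0.3944634  0.        ] tool [ 0.03013612 -0.00059335 -0.01955002]
(255, 208, 0.022) [0.43306264 0.39445595 0.022     ] tool [ 0.00813563 -0.00054022 -0.01958124]
(255, 197, 0.022) [0.42854698 0.39925242 0.022     ] tool [ 0.00817921 -0.00053689 -0.02616876]
```

View pics/crop4.png

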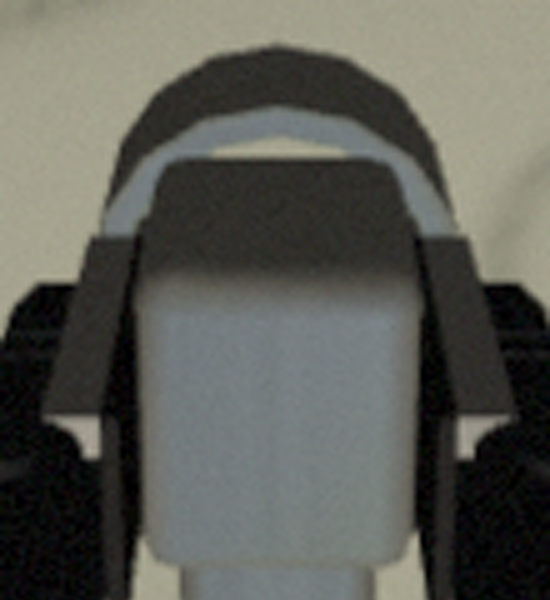

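```bash
python3 - <<'E'
from h import *
print(go((0.4469,0.3806,0.19)),go((0.49,0.22,0.19)),go((0.509,0.0918,0.19),152.4)); print(tool()[2])
E
```

```text
(array([-0.15999112, -0.00041098, -0.00111944]), np.float64(43.301701415779554), None) (array([-0.16075474, -0.07919048,  0.14531545]), np.float64(43.301701415779554), None) (array([-0.16126517, -0.15328762,  0.25164322]), np.float64(43.301701415779554), np.float64(-109.09829858422046))
[[-0.00643542  0.72774992  0.68581239]
 [ 0.00302773  0.68583763 -0.72774829]
 [-0.99997471 -0.00260691 -0.00661708]]
```

Emit:
play_rows([
  [-0.01, 0, 0, 0],
  [-0.04, 0, 0, 0],
  [-0.08, 0, 0, 0],
  [-0.12, 0, 0.005, -3],
  [-0.15, -0.01, 0.02, -10],
  [-0.161, -0.025, 0.045, -18],
  [-0.161, -0.045, 0.075, -26],
  [-0.161, -0.065, 0.105, -34],
  [-0.161, -0.08, 0.135, -42],
  [-0.161, -0.095, 0.16, -50],
  [-0.161, -0.11, 0.185, -58],
  [-0.161, -0.125, 0.205, -66],
  [-0.161, -0.135, 0.22, -74],
  [-0.161, -0.145, 0.235, -82],
  [-0.161, -0.15, 0.245, -90],
  [-0.161, -0.153, 0.252, -98],
  [-0.161, -0.153, 0.252, -105],
  [-0.161, -0.153, 0.252, -109.1],
  [-0.161, -0.153, 0.252, -109.1],
  [-0.161, -0.153, 0.252, -109.1],
])

```text
t: 7.25
tcp_pos: [0.509, 0.0918, 0.1896]
tool_rot: [-0.364, 0.607, 0.368, 0.603]
force: [1.0, 0.4, -2.0]
finger_gap: 0.317
```

```bash
python3 - <<'E'
from h import *
s=snap('wrist','wrist5.png'); m,p,R=tool(); print(p,m['q'],m['t'],m['force'],m['ft_torque'],m['finger_gap'],go(p)[1])
snap('scene','scene5.png');snap('top','top5.png')
print(R[:,0])
E
```

```text
[0.50912993 0.09179851 0.1896754 ] [-0.03947143  0.44407923  1.74019364  0.00335473  0.96438254 -2.70010138] 7.3 [ 0.05894181 -0.06916116 -3.1191774 ] [-0.03022392  0.08440457  0.03871513] 0.31530893110181024 152.33264640910093
[-0.00694576  0.00303301 -0.99997128]
```

View pics/wrist5.png

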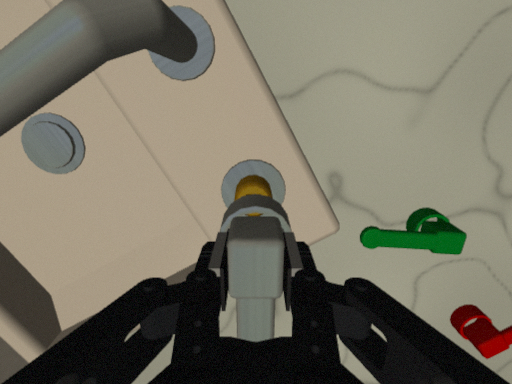

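View pics/scene5.png

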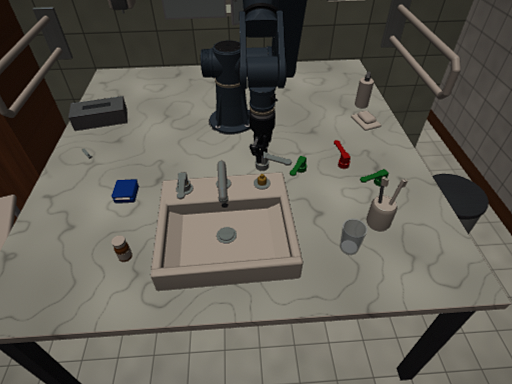

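```bash
python3 - <<'E'
from h import *
s=load('wrist'); m,p,R=tool()
im=s['image']
m1=((im[:,:,0].astype(int)>=im[:,:,2].astype(int)-5)).astype(np.uint8)*255
m1[:150]=0;m1[196:]=0;m1[:,:215]=0;m1[:,292:]=0
c=max(cv2.findContours(m1,0,1)[0],key=cv2.contourArea)
pts=[q[0] for q in c if q[0][1]<192]
Q=np.array([onplane(s,*q,0.0905)[:2] for q in pts])*1000
# outer points only
H=cv2.convexHull(Q.astype(np.float32))[:,0]
for r in (27.6,):
    from scipy.optimize import least_squares
    sol=least_squares(lambda c:np.hypot(*(H-c[:2]).T)-c[2],[510,92,28],loss='soft_l1',f_scale=.5); print(sol.x,sol.cost,len(H))
def toolof(u,v,z):
    q=onplane(s,u,v,z); return R.T@(q-p)
zb=p[2]-0.030
cv2.imwrite('pics/crop5.png',cv2.resize(im[150:310,190:320],None,fx=4.5,fy=3.7,interpolation=cv2.INTER_CUBIC))
E
```

```text
[510.10475104  91.29030002  27.34137544] 0.39995664590356284 24
```

View pics/crop5.png

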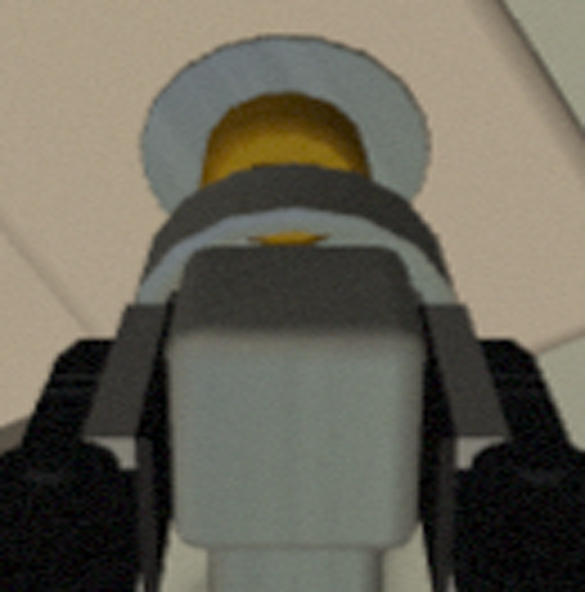

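Emit:
play_rows([
  [0.02, -0.0005, 0.0003, 0],
  [0.035, -0.0005, 0.0003, 0],
  [0.042, -0.0005, 0.0003, 0],
  [0.045, -0.0005, 0.0003, 0],
  [0.048, -0.0005, 0.0003, 0],
  [0.05, -0.0005, 0.0003, 0],
  [0.052, -0.0005, 0.0003, 0],
])

```text
t: 8.1
tcp_pos: [0.5099, 0.092, 0.1381]
tool_rot: [-0.364, 0.606, 0.368, 0.604]
force: [-0.0, -0.4, -3.2]
finger_gap: 0.316
```

Emit:
play_rows([
  [0.001, 0, 0, 0],
  [0.002, 0, 0, 0],
  [0.003, 0, 0, 0],
  [0.004, 0, 0, 0],
  [0.005, 0, 0, 0],
  [0.006, 0, 0, 0],
])

```text
t: 8.7
tcp_pos: [0.5101, 0.092, 0.1321]
tool_rot: [-0.364, 0.606, 0.368, 0.604]
force: [-0.1, -0.4, -1.3]
finger_gap: 0.318
```

```bash
python3 - <<'E'
from h import *
s=snap('wrist','wrist6.png'); m,p,R=tool(); print(p,m['t'],m['force'],m['ft_torque'],m['finger_gap'],go(p)[1])
E
```

```text
[0.51002504 0.09201525 0.13191587] 8.75 [ 0.48960469 -1.19921329 -2.29143789] [-0.02780666 -0.06377941  0.01389908] 0.32015463713988984 152.36353799696303
```

No contact force at 3 mm below the misaligned rest height, so the square is already entering. I'll continue gently.

Emit:
play_rows([
  [0.0015, 0, 0, 0],
  [0.003, 0, 0, 0],
  [0.004, 0, 0, 0],
  [0.005, 0, 0, 0],
  [0.006, 0, 0, 0],
  [0.007, 0, 0, 0],
  [0.007, 0, 0, 0],
])

```text
t: 9.45
tcp_pos: [0.5101, 0.092, 0.1248]
tool_rot: [-0.364, 0.606, 0.368, 0.604]
force: [0.5, -0.3, -2.4]
finger_gap: 0.315
```

```bash
python3 - <<'E'
from h import *
s=snap('wrist','wrist7.png'); m,p,R=tool(); print(p,m['t'],m['force'],m['ft_torque'],m['finger_gap'],go(p)[1])
E
```

```text
[0.5100602  0.09199432 0.12482773] 9.5 [ 0.31910323 -0.40822429 -3.08443267] [-0.03685611 -0.14194688  0.01602165] 0.3130604066605826 152.3659238128616
```

View pics/wrist7.png

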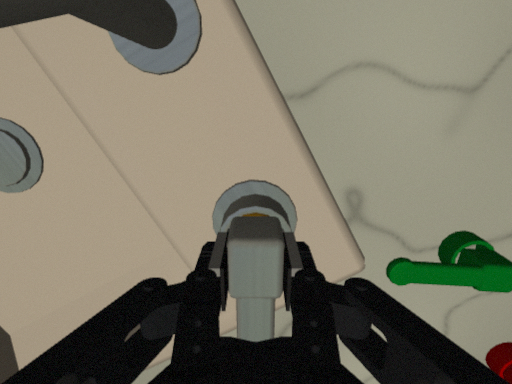

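The skirt is down round the bonnet at about (255,205), roughly 2 mm from home, with no contact yet. I'll press to light contact.

Emit:
play_rows([
  [0.0008, 0, 0, 0],
  [0.0016, 0, 0, 0],
  [0.0022, 0, 0, 0],
  [0.0022, 0, 0, 0],
])

```text
t: 9.9
tcp_pos: [0.5101, 0.092, 0.123]
tool_rot: [-0.364, 0.606, 0.368, 0.604]
force: [-0.0, 0.9, 1.4]
finger_gap: 0.318
```

```bash
python3 - <<'E'
from h import *
m,p,R=tool(); print(p,m['t'],m['force'],m['ft_torque'],m['finger_gap'],go(p)[1])
E
```

```text
[0.51007798 0.09202626 0.12298924] 9.9 [-0.02656377  0.88754175  1.37851344] [-0.07098896  0.09451543 -0.01157914] 0.317874424666849 152.36882163450215
```

Contact at exactly the home height (TCP 0.123, underside 0.093, ring on the seat), and the tap is still open at about 60°. Now I'll turn clockwise in chunks, watching side force.

Emit:
play_rows([
  [0, 0, 0, 0],
  [0, 0, 0, 3],
  [0, 0, 0, 6],
  [0, 0, 0, 9],
  [0, 0, 0, 12],
  [0, 0, 0, 16],
  [0, 0, 0, 20],
  [0, 0, 0, 20],
])

```text
t: 10.7
tcp_pos: [0.5103, 0.0922, 0.123]
tool_rot: [-0.254, 0.66, 0.257, 0.658]
force: [0.3, 1.4, -1.2]
finger_gap: 0.313
```

```bash
python3 - <<'E'
from h import *
m,p,R=tool(); print(p,m['t'],m['force'],R.T@m['force'],m['ft_torque'],m['finger_gap'],go(p)[1])
E
```

```text
[0.51030997 0.09221123 0.12301228] 10.7 [ 0.30350082  1.39835502 -1.1941809 ] [1.19721596 0.82207352 1.16809529] [ 0.08532671 -0.06868074 -0.02488614] 0.31340062899575655 132.37740868033407
```

Emit:
play_rows([
  [0, 0, 0, 4],
  [0, 0, 0, 8],
  [0, 0, 0, 12],
  [0, 0, 0, 16],
  [0, 0, 0, 20],
  [0, 0, 0, 24],
  [0, 0, 0, 27],
  [0, 0, 0, 27],
])

```text
t: 11.5
tcp_pos: [0.5102, 0.0926, 0.123]
tool_rot: [-0.094, 0.702, 0.097, 0.699]
force: [-0.6, 1.8, 0.1]
finger_gap: 0.32
```

```bash
python3 - <<'E'
from h import *
m,p,R=tool(); print(p,m['t'],m['force'],R.T@m['force'],m['ft_torque'],m['finger_gap'],go(p)[1])
E
```

```text
[0.51017604 0.09256472 0.12299282] 11.5 [-0.60124291  1.79879854  0.05813716] [-0.04865526  1.89422415 -0.1004822 ] [0.31714677 0.04424195 0.04318766] 0.3200294629984131 105.45027121458507
```

Emit:
play_rows([
  [0, 0, 0, 3],
  [0, 0, 0, 6],
  [0, 0, 0, 9],
  [0, 0, 0, 12],
  [0, 0, 0, 14],
  [0, 0, 0, 16],
  [0, 0, 0, 17],
  [0, 0, 0, 18],
  [0, 0, 0, 18],
])

```text
t: 12.4
tcp_pos: [0.5102, 0.0928, 0.123]
tool_rot: [0.017, 0.709, -0.014, 0.705]
force: [-0.1, 2.2, -0.6]
finger_gap: 0.316
```

```bash
python3 - <<'E'
from h import *
s=snap('wrist','wrist8.png'); m,p,R=tool(); print(p,m['t'],m['force'],R.T@m['force'],m['ft_torque'],m['finger_gap'],go(p)[1])
E
```

```text
[0.5101408  0.09280666 0.12300514] 12.45 [ 0.02125804  2.90694001 -0.46313716] [ 0.47517313  2.90320243 -0.10427997] [ 0.5037084  -0.00592149  0.03896984] 0.3198080084733349 87.48006971378558
```

View pics/wrist8.png

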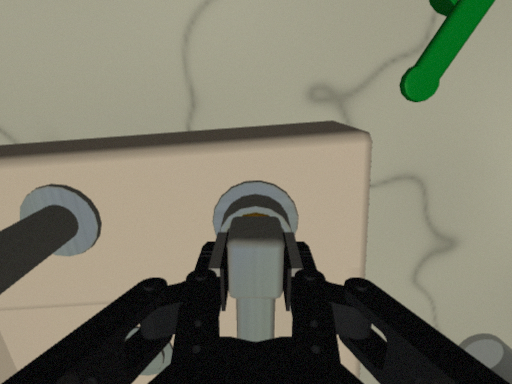

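Emit:
play_rows([
  [0, 0, 0, 1],
  [0, 0, 0, 2],
  [0, 0, 0, 3],
  [0, 0, 0, 3],
])

```text
t: 12.85
tcp_pos: [0.5102, 0.0929, 0.123]
tool_rot: [0.036, 0.708, -0.033, 0.705]
force: [0.0, 2.2, -0.2]
finger_gap: 0.319
```

```bash
python3 - <<'E'
from h import *
m,p,R=tool(); print(p,m['t'],m['force'],R.T@m['force'],m['ft_torque'],m['finger_gap'],go(p)[1])
E
```

```text
[0.51015802 0.09287096 0.12300775] 12.85 [ 0.02764394  2.2124549  -0.24332414] [ 0.25267929  2.2038171  -0.18512391] [0.46456905 0.03718229 0.08550472] 0.3189587598069671 84.45202964160174
```

Emit:
play_rows([
  [0, 0, 0, 0.8],
  [0, 0, 0, 1.6],
  [0, 0, 0, 1.6],
])

```text
t: 13.15
tcp_pos: [0.5101, 0.0929, 0.123]
tool_rot: [0.046, 0.707, -0.043, 0.704]
force: [-0.5, 3.5, 0.2]
finger_gap: 0.32
```

```bash
python3 - <<'E'
from h import *
m,p,R=tool(); print(p,m['t'],m['force'],m['ft_torque'],m['finger_gap'],go(p)[1])
E
```

```text
[0.51012914 0.09289274 0.12297832] 13.15 [-0.46531156  3.49358201  0.22897053] [ 0.45398401 -0.04318526  0.1637944 ] 0.31957824989059896 82.84691010029215
```

Torque rose to 0.16 N m, double the turning friction, so the stop is reached. I'll back off 5° within the play, release, and rise.

Emit:
play_rows([
  [0, 0, 0, -2],
  [0, 0, 0, -4],
  [0, 0, 0, -5],
  [0, 0, 0, -5],
])

```text
t: 13.55
tcp_pos: [0.5101, 0.0927, 0.123]
tool_rot: [0.015, 0.709, -0.012, 0.705]
force: [1.2, 0.1, -1.3]
finger_gap: 0.319
```

Emit:
play_rows([
  [0, 0, 0, 0],
  [0, 0, 0, 0],
  [0, 0, 0, 0],
  [0, 0, 0, 0],
  [0, 0, 0, 0],
  [0, 0, 0, 0],
  [0, 0, 0, 0],
], claw=65)

```text
t: 14.25
tcp_pos: [0.5102, 0.0927, 0.123]
tool_rot: [0.015, 0.709, -0.012, 0.705]
force: [-0.1, -0.5, 0.4]
finger_gap: 0.647
```

```bash
python3 - <<'E'
from h import *
s=snap('wrist','wrist9.png'); m,p,R=tool(); print(p,m['t'],m['force'],m['ft_torque'],m['finger_gap'],go(p)[1])
E
```

```text
[0.51012642 0.09267202 0.12300494] 14.3 [-0.29994834 -0.54916159 -0.24728442] [ 0.01441339  0.02512865 -0.06122488] 0.6516425788312037 87.8220650457458
```

View pics/wrist9.png

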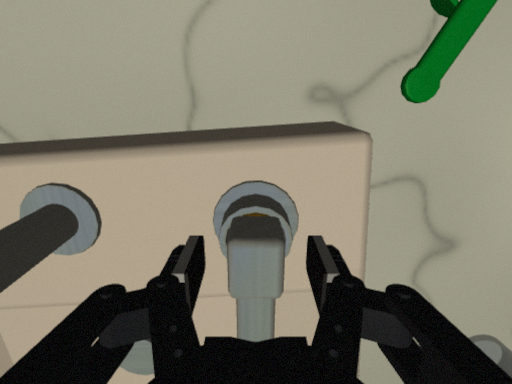

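The lever stands released at about (256,255), clear of both fingers. Rising straight up.

Emit:
play_rows([
  [-0.01, 0, 0, 0],
  [-0.03, 0, 0, 0],
  [-0.06, 0, 0, 0],
  [-0.1, 0, 0, 0],
  [-0.13, 0, 0, 0],
  [-0.15, 0, 0, 0],
  [-0.15, 0, 0, 0],
  [-0.15, 0, 0, 0],
])

```text
t: 15.1
tcp_pos: [0.5106, 0.0921, 0.2733]
tool_rot: [0.015, 0.708, -0.012, 0.706]
force: [0.0, -0.3, -0.5]
finger_gap: 0.647
```

```bash
python3 - <<'E'
from h import *
s=snap('wrist','wrist10.png'); m,p,R=tool(); print(p,m['t'],m['force'])
snap('scene','scene10.png')
us,vs=np.meshgrid(np.arange(215,300),np.arange(130,300))
P=np.array([bydepth(s,u,v) for u,v in zip(us.ravel(),vs.ravel())]); z=P[:,2].reshape(us.shape)
g=((z>0.133)&(z<0.16)).astype(np.uint8); n,l,st,_=cv2.connectedComponentsWithStats(g); i=1+np.argmax(st[1:,4]); g=l==i
k=g.ravel(); print('z',np.median(P[k,2]),k.sum(),st[i])
rows=[(130+a,)+tuple(215+np.where(g[a])[0][[0,-1]]) for a in range(g.shape[0]) if g[a].any()]
L=np.array([(onplane(s,r[1]-.5,r[0],.1465)+onplane(s,r[2]+.5,r[0],.1465))[:2]/2 for r in rows[5:-14]])
vx,vy,x0,y0=cv2.fitLine((L*1000).astype(np.float32),cv2.DIST_HUBER,0,.01,.01).ravel(); print('az',np.degrees(np.arctan2(vy,vx)),x0,y0,onplane(s,256,rows[0][0],.147),onplane(s,256,rows[-1][0],.146))
nk=P[k&(P[:,2]>0)]
E
```

```text
[0.51000467 0.09211169 0.27233683] 15.15 [0.4711041  0.3661315  0.10808784]
z 0.14613965905340243 2339 [  27   31   29  106 2339]
az -2.631894 527.8176 91.81551 [0.48992831 0.09378292 0.147     ] [0.60576945 0.08945272 0.146     ]
```

View pics/wrist10.png

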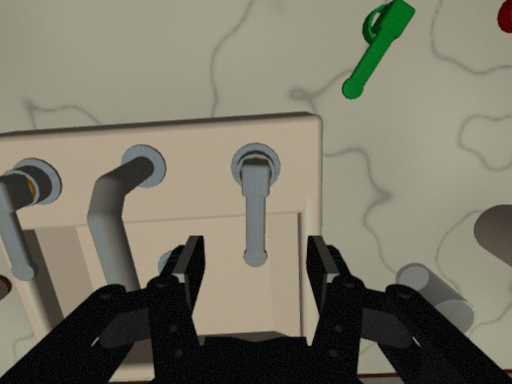

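View pics/scene10.png

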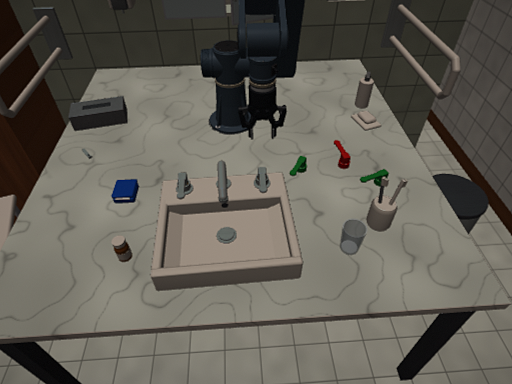

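The lever is fitted at about (256,180) in the wrist view, with its blade running to (255,256) over the bowl. The blade top is at z = 0.146, which is the home height, and nothing else has moved. Handing in.

```bash
python3 -c "
from h import *
print(manip.sign_off())"
```

```text
the job is handed in; nothing more can be done
None
```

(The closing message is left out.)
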